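# Tighten the pressure vessel's cap to the first click

## Task

Tighten the cap of the tall, slim pressure vessel: turn it clockwise, seen from above, by the raised bar on its top until its slip clutch clicks for the first time, then stop at once and let go. A second click would over-tighten it. Leave the cap of the short, wide vessel as it is: that one is already tight.

Things in the scene. Friction and masses are not known exactly. Their poses are not given: they have to be found in the camera images.
- tall_bar (a point): Centre of the grip bar on the cap of the tall, slim steel vessel. The bar, 62 mm long, 14 wide, 30 high, stands on a ribbed grey disc 75 mm across; bar top 15 mm above this point, flat disc top 15 mm below. x along the bar, y across, z up the cap's axis. The cap turns easily clockwise (0.1 N m) for an unknown 0.25 to 0.8 rad until seated; then the clutch resists with about 0.3 N m before it clicks.
- tall_click (a joint): Slip of the tall vessel's clutch, rad: turn of the outer cap and bar, clockwise from above, beyond its thread. Stays near 0 until the thread is seated, then grows as the bar turns; crest of the first click at 0.17, where the resistance drops away and it snaps on (the held thread may spring back up to 0.2); rests at 0.35 after one click. Second click's crest at 0.52.
- tall_bar_end (a point): Middle of one end of the tall vessel's bar, 31 mm from the cap's axis along the bar's x, at the height of tall_bar. The vessel is bolted to the worktop: body 66 mm across, foot 100 mm across, 180 mm high with the cap and bar.
- short_bar_end (a point): Middle of one end of the bar on the cap of the short, wide steel vessel, also bolted down: body 90 mm across, foot 124 mm across, 132 mm high with the cap; the same grey cap and bar as on the tall one. 31 mm from that cap's axis along the bar's x, 15 mm below the bar's top. Already tight; not to be turned.

How it is judged:
By the outcome, as a careful person would: the job done as asked, in the order asked, and still so for the second after the job is handed in, with the robot touching nothing.
It also fails if it takes over 42 s, if anything falls off the work surface, if the arm or the gripper's body presses on something with over 40 N, if the wrist force passes 120 N, or if a joint passes its speed limit or range.

## Robot

A 6-joint arm with a two-finger parallel gripper is mounted at the origin on a cart in front of the work surface, level with it; the furniture and walls round the work are solid. World frame = base frame: x ahead of the robot, y to its left, z up, the work surface at z = 0. Lengths are in m, angles in rad, forces in N, time in s.
With the tool pointing down it reaches from about 0.35 to 0.875 m from the base axis. Payload 15.5 kg.
Tool frame: the origin (TCP) lies where the fingers leave the gripper's body, on its centre line; the fingertips stand nose_length ahead of it and the grasp point (between the pads) lies 54 mm ahead of it (nose_length is the distance from the TCP to the fingertips, in m); z points along the fingers, y is the direction in which the jaws open and shut (so a half turn about z gives the same grasp; the last joint's range is limited). The gripper opens to 85 mm and grips with 20 to 120 N. Pads are 22 mm wide; open, the fingers measure 114 mm over their backs; the gripper's body (76 mm by 85 mm) begins 54 mm behind the grasp point. The pads swing forward as they close: fully open they stand 13 mm farther back than shut.
Start: joints at [-1.29, 0.494, 1.345, -0, 1.302, -0.096], TCP at [0.229, -0.581, 0.304] pointing down, gripper open.
Joint ranges: [-2.91, 2.91], [-0.82, 2.16], [0.22, 2.67], [-1.22, 4.37], [0.12, 2.79], [-3.08, 3.08]. Speed limits (rad/s): [1.89, 1.89, 2.57, 3.01, 3.01, 3.01].

## Interface

Orientations are given as a unit quaternion [x, y, z, w].
In Python, from bench import * gives the robot as it stands.
- The arm moves only by the shell command python3 -m jog 'ROWS' [OPENING]. ROWS is JSON, a list of rows, each an object of numbers: "x", "y", "z": the shift along the tool's x, y, z scaled (see below); "rx", "ry", "rz": the turn, a rotation vector about the tool's x, y, z scaled (see below). In form: [{"x": .., "y": .., "z": .., "rx": .., "ry": .., "rz": ..}, ...]. A call has 1 to 12 rows; each row is the pose to reach, as a shift and turn from the pose measured when the call began, along the tool's axes at that moment, turning the shorter way round; what a row does not reach only later rows make up. The controller multiplies each number of a shift by 15 cm and each number of a turn by 180 degrees. A row lasts 1/10 s, in which the tool goes at most 50 mm and 8.59 degrees, less where a joint would pass 70% of its speed; a pose out of reach is approached as far as the arm can. A call with a number of a shift or a turn outside -1 to 1 is refused whole. A call with a gripper value outside its range is refused whole. OPENING is the closure, from 0 (fully open) to 1 (shut), set as the call begins (- or left out, the last holds). The fingers move at their own pace and stop on an object; the grip force is fixed at half the most. Time passes only in rows, so rows that repeat a pose let the fingers close. It gives the time, the measured TCP pose, the force and the opening at its end, in the units of the state.
- state(): the state, without advancing time (a new reading comes with each control period).
- camera(name): name is "scene" or "top" or "wrist"; returns a dict with "color" (400x640x3 uint8, red, green, blue), "fovy" (degrees; the focal length in pixels is half the picture's height over the tangent of half this angle, whatever the lens; pixels are square), "cx", "cy" (the principal point, pixels), "dist_coeffs" ([k1, k2, p1, p2, k3] as OpenCV has them; the pictures are not rectified), "origin" and "rotation" of the camera in the world. Camera axes: x right, y down, z forward; pixel columns grow to the right and rows downward; lengths in m; the calibration is good to about 2 mm. A picture is of the moment at which its call begins. There is no depth.
- close_job(): hands the job in, once; it reports no verdict.
The state is a dict: "clock": time; "joints": joint angles; "qd": joint speeds; "joint_torque": joint torques, N m; "position": TCP position; "tool_rot": TCP orientation; "force": force on the tool from outside, world axes, zero at the start; "ft_torque": the same for the moment, N m; "grip_width": finger opening in m.
Only numpy, scipy, OpenCV 4.12 (cv2) and the standard library are available. Lean on these libraries where they do the work, as an engineer would, in place of code of your own. Each camera call takes 0.05 s, during which the arm holds its last target.

## Working session

There is one attempt and no reset: what is moved stays moved. The work goes in short steps, Python scripts to look and compute and a shell command to move; the robot and the scene stay as the last step left them, time stands still between calls to the robot, and variables do not carry over. Pictures are saved under pics/ and viewed, and the job is handed in when it is done.

```bash
mkdir -p pics; ls; python3 - <<'E'
from bench import *
import cv2
s=state(); print(s)
for n in ["scene","top","wrist"]:
    c=camera(n); cv2.imwrite(f"pics/{n}0.png",c["color"][:,:,::-1]); print(n,{k:v for k,v in c.items() if k!="color"})
E
```

```text
pics
{'clock': 0.0, 'joints': array([-1.29050679e+00,  4.94194547e-01,  1.34615950e+00, -6.42004176e-06,
        1.30251508e+00, -9.54958957e-02]), 'qd': array([ 0.00149287,  0.00100631,  0.00026823,  0.00070958,  0.00017819,
       -0.00098603]), 'joint_torque': array([-1.28028027e-03, -8.82156086e+01, -3.83881617e+01, -1.71392335e-04,
        9.96332295e-03,  2.22044633e-05]), 'position': array([ 0.22930066, -0.58110708,  0.30328353]), 'tool_rot': array([ 9.82399674e-01,  1.86789915e-01, -6.19688868e-05, -6.35231646e-04]), 'force': array([-0.51186033, -0.08870803,  0.47131107]), 'ft_torque': array([ 0.01327367, -0.01141684,  0.05560458]), 'grip_width': 0.08568823231319694}
scene {'fovy': 46.788960170305415, 'cx': 323.56417702806704, 'cy': 198.02253114617488, 'dist_coeffs': array([0.04446269, 0.        , 0.        , 0.        , 0.        ]), 'origin': array([0.15973597, 0.50272353, 0.71973105]), 'rotation': array([-0.23338951,  0.87190516, -0.41260443,  0.12275301])}
top {'fovy': 50.20321597584409, 'cx': 323.8739845374175, 'cy': 198.13275078877507, 'dist_coeffs': array([-0.11331707,  0.        ,  0.        ,  0.        ,  0.        ]), 'origin': array([ 0.40784286, -0.04900982,  1.0324225 ]), 'rotation': array([ 0.71211968, -0.69834334,  0.05523857, -0.04637714])}
wrist {'fovy': 64.79182692979862, 'cx': 319.18569854564527, 'cy': 201.4376556231621, 'dist_coeffs': array([-0.05089016,  0.        ,  0.        ,  0.        ,  0.        ]), 'origin': array([ 0.29343426, -0.55651356,  0.373215  ]), 'rotation': array([ 0.81922946, -0.55718758, -0.07676858,  0.11185557])}
```

View pics/scene0.png

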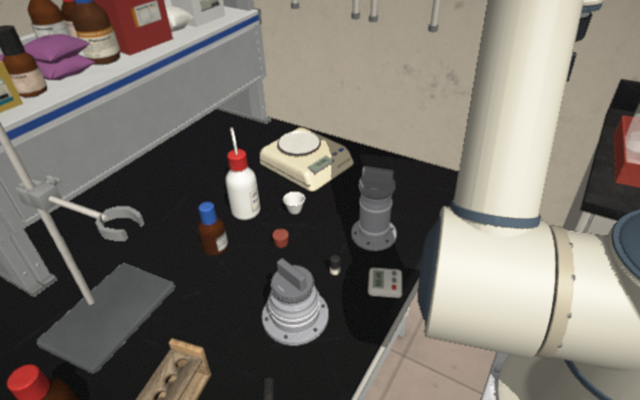

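View pics/top0.png

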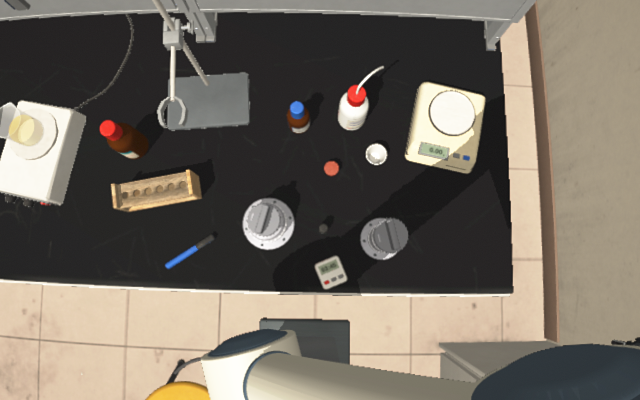

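View pics/wrist0.png

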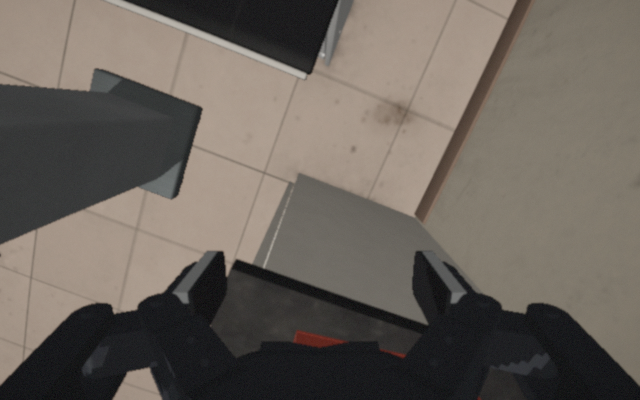

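The top picture shows the tall vessel's cap at about (388,236) and the short vessel's at about (268,220). I'll enlarge the tall one in both fixed views.

```bash
python3 - <<'E'
import cv2,numpy as np
a=cv2.imread("pics/top0.png")[205:270,345:425]; b=cv2.imread("pics/scene0.png")[155:255,340:410]
a=cv2.resize(a,None,fx=8,fy=8,interpolation=cv2.INTER_CUBIC); a=cv2.convertScaleAbs(a,alpha=1.5,beta=10)
b=cv2.resize(b,None,fx=6,fy=6,interpolation=cv2.INTER_CUBIC); b=cv2.convertScaleAbs(b,alpha=1.8,beta=15)
for im,s,x0,y0,st in((a,8,345,205,10),(b,6,340,155,10)):
    for i in range(0,im.shape[1],s*st): cv2.putText(im,str(x0+i//s),(i,10),0,.4,(0,255,255)); cv2.line(im,(i,12),(i,18),(0,255,255))
    for i in range(0,im.shape[0],s*st): cv2.putText(im,str(y0+i//s),(0,i+4),0,.4,(0,255,0)); 
cv2.imwrite("pics/t1.png",a);cv2.imwrite("pics/s1.png",b)
E
```

```text
(no output)
```

View pics/t1.png

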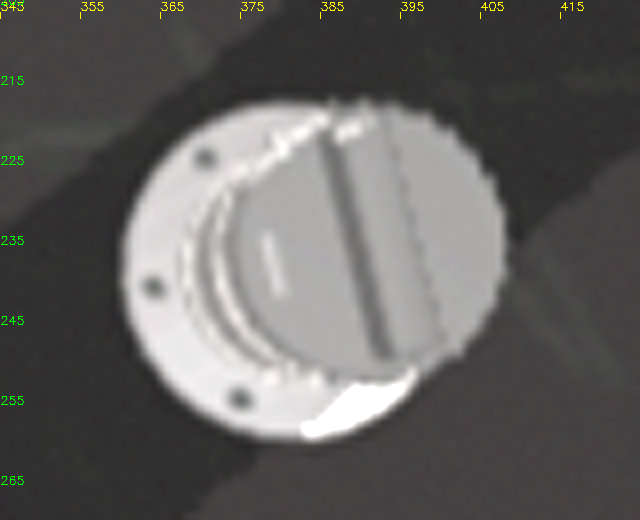

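View pics/s1.png

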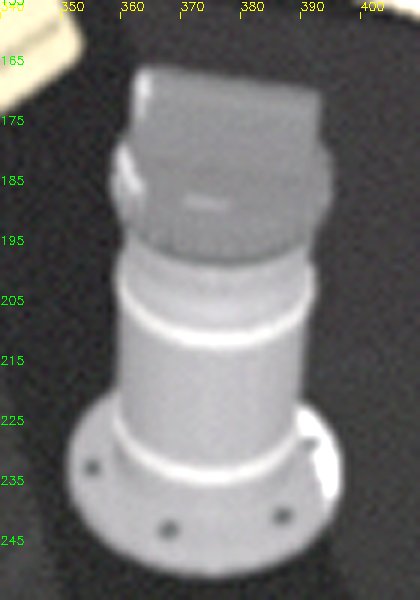

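The tall cap's bar top face spans roughly (387,222)–(394,250) on its left edge and (393,218)–(400,248) on its right edge in the top view. I'll fit x, y and yaw, then overlay the model in both views.

```bash
cat > h.py <<'E'
import numpy as np, cv2
from scipy.spatial.transform import Rotation as R
def proj(c,P):
    P=np.atleast_2d(np.asarray(P,float)); f=200/np.tan(np.radians(c["fovy"]/2))
    q=np.asarray(c["rotation"]); Rm=R.from_quat(q).as_matrix() if q.size==4 else q
    K=np.array([[f,0,c["cx"]],[0,f,c["cy"]],[0,0,1]])
    pc=(P-c["origin"])@Rm
    return cv2.projectPoints(pc,np.zeros(3),np.zeros(3),K,np.array(c["dist_coeffs"]))[0].reshape(-1,2)
def circ(x,y,z,d,n=60):
    t=np.linspace(0,2*np.pi,n); return np.c_[x+d/2*np.cos(t),y+d/2*np.sin(t),0*t+z]
def barpts(x,y,th,z):
    o=np.array([[-31,-7],[31,-7],[31,7],[-31,7]])/1000
    c,s=np.cos(th),np.sin(th); o=o@np.array([[c,s],[-s,c]]); return np.c_[o+[x,y],np.full(4,z)]
def overlay(c,x,y,th,box,s,fn,H=.18,foot=.1,pics=True):
    im=c["color"][:,:,::-1].copy(); x0,y0,x1,y1=box
    im=cv2.resize(im[y0:y1,x0:x1],None,fx=s,fy=s,interpolation=cv2.INTER_CUBIC); im=cv2.convertScaleAbs(im,alpha=1.4,beta=10)
    for P,col in((barpts(x,y,th,H),(0,0,255)),(barpts(x,y,th,H-.03),(255,0,255)),(circ(x,y,H-.03,.075),(0,255,0)),(circ(x,y,0.0,foot),(255,255,0))):
        p=(proj(c,P)+.5-[x0,y0])*s; cv2.polylines(im,[np.round(p).astype(int)],True,col,1)
    cv2.imwrite(fn,im)
E
python3 - <<'E'
from bench import *
from h import *
from scipy.optimize import least_squares
t=camera("top"); s=camera("scene")
m=np.array([[387,222],[394,249.7],[400.3,247.8],[393,218.3]])
best=None
for th0 in np.radians([0,45,90,135]):
  for perm in range(4):
    r=least_squares(lambda p: (proj(t,barpts(*p,.18))-np.roll(m,perm,0)).ravel(),[.45,-.2,th0])
    r2=least_squares(lambda p: (proj(t,barpts(*p,.18))-np.roll(m[::-1],perm,0)).ravel(),[.45,-.2,th0])
    for q in(r,r2):
        if best is None or q.cost<best.cost: best=q
x,y,th=best.x; print(x,y,np.degrees(th),best.cost)
overlay(t,x,y,th,(345,205,425,270),8,"pics/ot.png"); overlay(s,x,y,th,(340,155,410,255),6,"pics/os.png")
E
```

```text
0.4608211105917339 -0.19968997412168804 194.63406255401082 2.4843699810612656
```

View pics/ot.png

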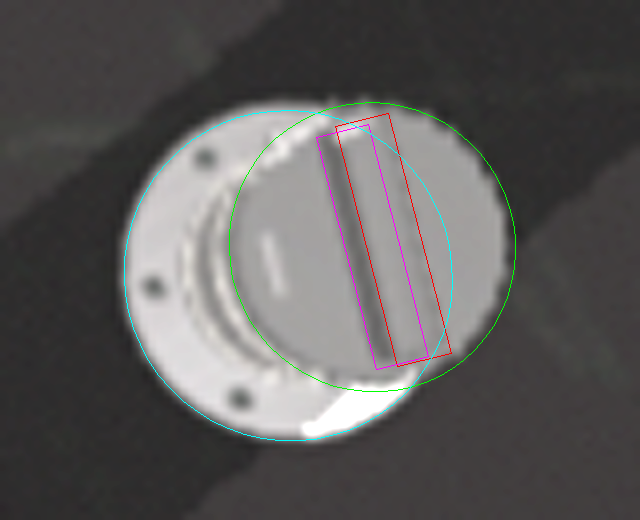

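View pics/os.png

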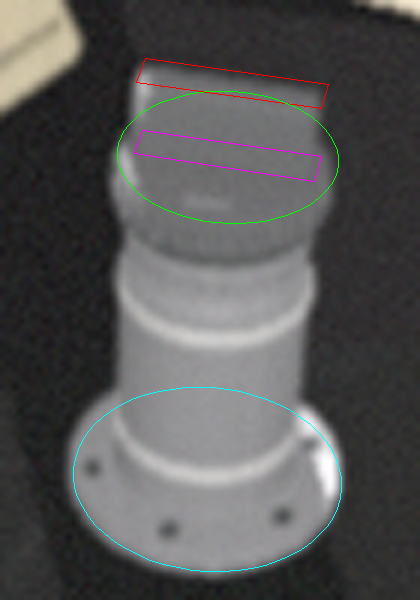

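The overlay agrees within about 1–2 mm: tall bar at about (0.460,-0.199), bar yaw about 14.6°. Next I work out the moves.

```bash
cat >> h.py <<'E'
def rel(st,pos,yaw):
    """row numbers for tool down, tool x at world yaw"""
    Rt=R.from_quat(st["tool_rot"]); Rg=R.from_matrix(np.array([[np.cos(yaw),np.sin(yaw),0],[np.sin(yaw),-np.cos(yaw),0],[0,0,-1]]))
    d=Rt.inv().apply(np.array(pos)-st["position"])/.15
    return np.round(d,3),np.round((Rt.inv()*Rg).as_rotvec()/np.pi,4)
E
python3 - <<'E'
import bench; print([n for n in dir(bench) if n[0]!='_'],getattr(bench,"nose_length",None))
from bench import *
from h import *
print(rel(state(),[.452,-.202,.29],np.radians(14.6)))
E
```

```text
['MotionError', 'camera', 'close_job', 'nose_length', 'state'] 0.0726
(array([ 2.309, -1.807,  0.092]), array([-0.0002, -0.    ,  0.0385]))
```

```bash
python3 -m jog '[{"x":0.25,"y":-0.2},{"x":0.5,"y":-0.4},{"x":0.75,"y":-0.6},{"x":0.77,"y":-0.602}]' 0; python3 -m jog '[{"x":0.25,"y":-0.2},{"x":0.5,"y":-0.4},{"x":0.75,"y":-0.6},{"x":0.77,"y":-0.602}]'; python3 - <<'E'
from bench import *
from h import *
s=state();print(s["clock"],s["position"],s["joints"],rel(s,[.452,-.202,.29],np.radians(14.6)))
E
```

```text
0.25 [ 0.22936568 -0.58128161  0.30361107] [-1.29048494e+00  4.93891747e-01  1.34574878e+00 -4.04034344e-06
  1.30249748e+00 -9.55128381e-02] (array([ 2.309, -1.807,  0.092]), array([-0.0002, -0.    ,  0.0385]))invalid input
invalid input
```

```bash
python3 -m jog '[{"x":0.25,"y":-0.2,"z":0,"rx":0,"ry":0,"rz":0},{"x":0.5,"y":-0.4,"z":0,"rx":0,"ry":0,"rz":0},{"x":0.75,"y":-0.6,"z":0,"rx":0,"ry":0,"rz":0},{"x":0.77,"y":-0.6,"z":0,"rx":0,"ry":0,"rz":0}]' 0;  python3 - <<'E'
from bench import *
from h import *
s=state();print(s["clock"],s["position"],s["joints"],rel(s,[.452,-.202,.29],np.radians(14.6)))
E
```

```text
clock: 0.65
position: [0.3054, -0.4507, 0.3037]
tool_rot: [0.982, 0.188, 0.0, -0.001]
force: [-1.2, 0.5, 0.1]
grip_width: 0.0856
0.65 [ 0.30539409 -0.4507113   0.30369784] [-1.08546176e+00  3.81666836e-01  1.54381098e+00  1.08719515e-03
  1.21872887e+00  1.06196744e-01] (array([ 1.521, -1.179,  0.096]), array([-0.0009, -0.0002,  0.0395]))
```

```bash
python3 -m jog '[{"x":0.25,"y":-0.2,"z":0,"rx":0,"ry":0,"rz":0.02},{"x":0.5,"y":-0.4,"z":0,"rx":0,"ry":0,"rz":0.04},{"x":0.76,"y":-0.59,"z":0,"rx":0,"ry":0,"rz":0.04},{"x":0.76,"y":-0.59,"z":0,"rx":0,"ry":0,"rz":0.04}]';  python3 - <<'E'
from bench import *
from h import *
s=state();print(s["clock"],s["position"],s["joints"],rel(s,[.452,-.202,.29],np.radians(14.6)))
E
```

```text
clock: 1.05
position: [0.3805, -0.3222, 0.3041]
tool_rot: [0.992, 0.128, 0.0, -0.002]
force: [-1.1, -0.8, -0.0]
grip_width: 0.0852
1.05 [ 0.38050461 -0.32223865  0.30412463] [-0.82398637  0.31754651  1.64824568  0.0030474   1.17892261  0.48855954] (array([ 0.665, -0.654,  0.098]), array([-0.0013, -0.0003,  0.0007]))
```

```bash
python3 -m jog '[{"x":0.2,"y":-0.25,"z":0,"rx":0,"ry":0,"rz":0},{"x":0.3,"y":-0.5,"z":0,"rx":0,"ry":0,"rz":0},{"x":0.3,"y":-0.65,"z":0,"rx":0,"ry":0,"rz":0},{"x":0.3,"y":-0.65,"z":0,"rx":0,"ry":0,"rz":0}]';  python3 - <<'E'
from bench import *
from h import *
s=state();c=camera("wrist");cv2.imwrite("pics/w1.png",c["color"][:,:,::-1])
print(s["clock"],s["position"],proj(c,[[.46,-.2,.165]]))
overlay(c,.460,-.199,np.radians(14.6),(0,0,640,400),1,"pics/w1o.png")
E
```

```text
clock: 1.45
position: [0.3986, -0.2145, 0.3046]
tool_rot: [0.992, 0.129, -0.0, -0.002]
force: [0.1, -0.3, -0.2]
grip_width: 0.0855
1.45 [ 0.39860397 -0.21447923  0.30456091] [[322.26760767 122.93586648]]
```

View pics/w1o.png

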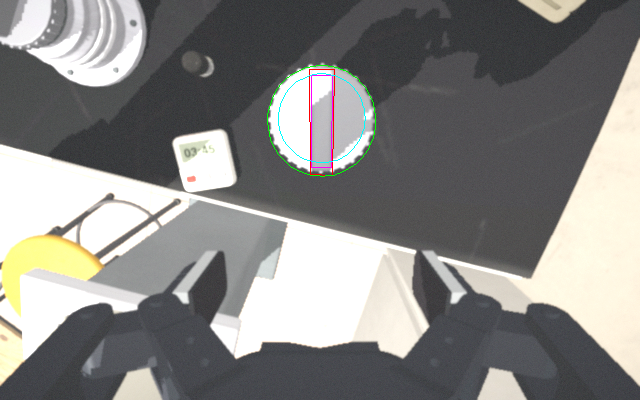

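The wrist view shows the cap with its bar around (322,122), and the model lies on it. I'll zoom in.

```bash
python3 - <<'E'
from bench import *
from h import *
c=camera("wrist");s=state()
overlay(c,.460,-.199,np.radians(14.6),(255,55,390,190),4,"pics/w1z.png")
print(rel(s,[.460,-.199,.227],np.radians(14.6)),c["origin"])
E
```

```text
(array([ 0.42 , -0.011,  0.519]), array([-0.0011, -0.0004,  0.0009])) [ 0.4657307  -0.19916416  0.37464527]
```

View pics/w1z.png

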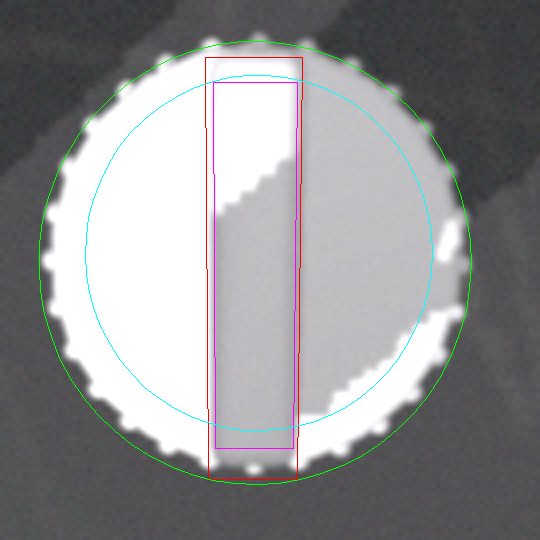

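```bash
python3 -m jog '[{"x":0.25,"y":-0.01,"z":0,"rx":-0.001,"ry":0,"rz":0.001},{"x":0.425,"y":-0.01,"z":0,"rx":-0.001,"ry":0,"rz":0.001},{"x":0.425,"y":-0.01,"z":0.1,"rx":-0.001,"ry":0,"rz":0.001},{"x":0.425,"y":-0.01,"z":0.25,"rx":-0.001,"ry":0,"rz":0.001},{"x":0.425,"y":-0.01,"z":0.38,"rx":-0.001,"ry":0,"rz":0.001},{"x":0.425,"y":-0.01,"z":0.38,"rx":-0.001,"ry":0,"rz":0.001}]';  python3 - <<'E'
from bench import *
from h import *
s=state();c=camera("wrist");cv2.imwrite("pics/w2.png",c["color"][:,:,::-1]);overlay(camera("scene"),.461,-.199,np.radians(14.6),(330,130,430,230),6,"pics/s2.png")
print(s["clock"],s["position"],s["joints"],rel(s,[.461,-.199,.227],np.radians(14.6)))
E
```

```text
clock: 2.15
position: [0.4601, -0.1999, 0.2458]
tool_rot: [0.992, 0.126, -0.001, -0.001]
force: [0.2, 0.1, 0.9]
grip_width: 0.0856
2.15 [ 0.46007988 -0.1998762   0.24584682] [-5.29365622e-01  3.95199608e-01  1.71594974e+00  9.53683804e-04
  1.03311678e+00  7.87376634e-01] (array([ 0.008, -0.004,  0.126]), array([-0.0008,  0.0004, -0.0004]))
```

View pics/w2.png

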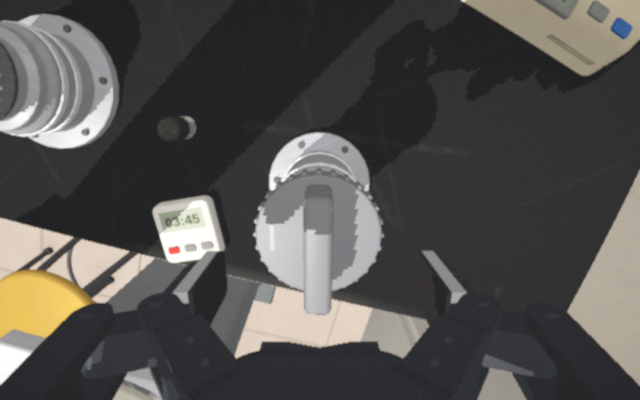

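View pics/s2.png

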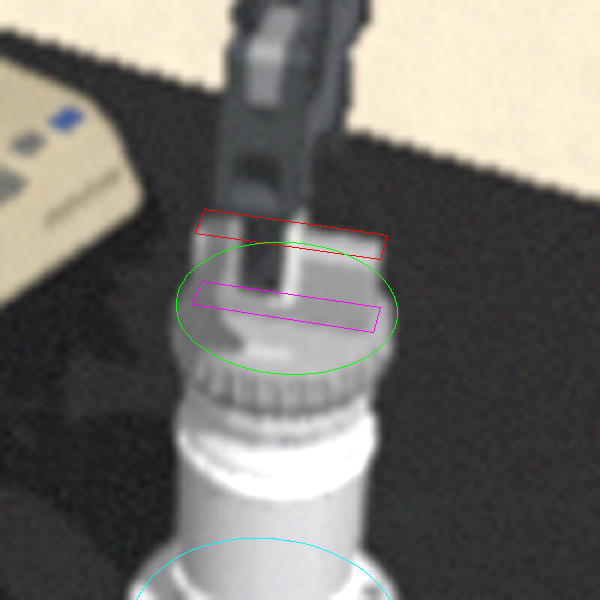

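The bar at column 318 sits midway between the fingertips at (215,255) and (430,255). I'll descend and close.

```bash
python3 -m jog '[{"x":0.007,"y":-0.004,"z":0.06,"rx":0,"ry":0,"rz":0},{"x":0.007,"y":-0.004,"z":0.12,"rx":0,"ry":0,"rz":0},{"x":0.007,"y":-0.004,"z":0.12,"rx":0,"ry":0,"rz":0}]' &&  python3 -m jog '[{"x":0,"y":0,"z":0,"rx":0,"ry":0,"rz":0},{"x":0,"y":0,"z":0,"rx":0,"ry":0,"rz":0},{"x":0,"y":0,"z":0,"rx":0,"ry":0,"rz":0},{"x":0,"y":0,"z":0,"rx":0,"ry":0,"rz":0},{"x":0,"y":0,"z":0,"rx":0,"ry":0,"rz":0},{"x":0,"y":0,"z":0,"rx":0,"ry":0,"rz":0}]' 1; python3 - <<'E'
from bench import *
from h import *
s=state();c=camera("wrist");cv2.imwrite("pics/w3.png",c["color"][:,:,::-1]);overlay(camera("scene"),.461,-.199,np.radians(14.6),(330,130,430,230),6,"pics/s3.png")
print(s)
E
```

```text
clock: 2.55
position: [0.4615, -0.1991, 0.2292]
tool_rot: [0.992, 0.126, 0.0, -0.001]
force: [-0.9, -0.0, 0.4]
grip_width: 0.0852
clock: 3.15
position: [0.4615, -0.1989, 0.2296]
tool_rot: [0.992, 0.126, 0.0, -0.001]
force: [-0.8, 3.4, 6.6]
grip_width: 0.013
{'clock': 3.15, 'joints': array([-5.26458165e-01,  4.18507281e-01,  1.73360136e+00,  1.48852291e-03,
        9.90039689e-01,  7.89934271e-01]), 'qd': array([ 0.00015186, -0.0011083 , -0.00072955, -0.00016825, -0.00136993,
        0.00057063]), 'joint_torque': array([-1.20362587e+00, -6.87549376e+01, -2.91638070e+01, -5.63123357e-01,
       -8.93349722e-01, -3.36944405e-02]), 'position': array([ 0.46146543, -0.19887709,  0.22957812]), 'tool_rot': array([ 9.91972246e-01,  1.26453938e-01,  1.57744405e-04, -6.62835456e-04]), 'force': array([-0.8113439 ,  3.42788866,  6.57911415]), 'ft_torque': array([ 0.56814887,  0.23507965, -0.0772714 ]), 'grip_width': 0.013012304660078229}
```

View pics/w3.png

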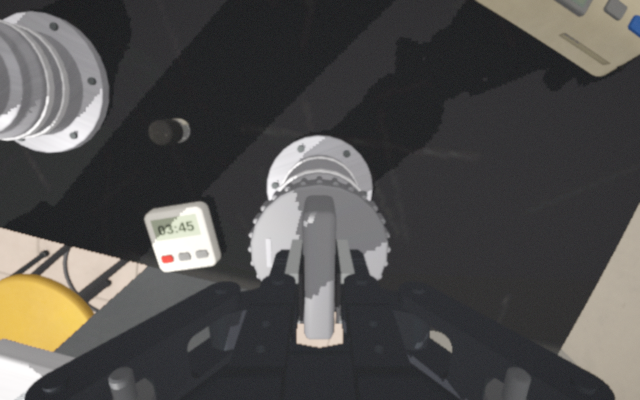

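View pics/s3.png

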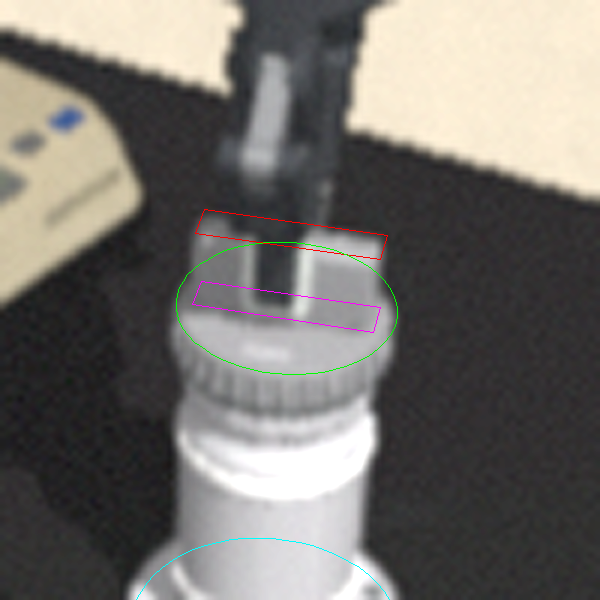

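Gripped; width 13 mm, force low. I'll turn the first 6° to check the direction and the torque.

```bash
cat > st.py <<'E'
from bench import *
from h import *
s=state(); Rm=R.from_quat(s["tool_rot"]).as_matrix()
yaw=np.arctan2(Rm[1,0],Rm[0,0])
print("t%.2f turned %.3f rad"%(s["clock"],np.radians(14.6)-yaw),"pos",np.round(s["position"],4),"F",np.round(s["force"],1),"M",np.round(s["ft_torque"],3),"jt6 %.3f q6 %.3f w %.4f"%(s["joint_torque"][5],s["joints"][5],s["grip_width"]),"tilt",np.round(Rm[:2,2],4))
E
python3 st.py
python3 -m jog '[{"x":0,"y":0,"z":0,"rx":0,"ry":0,"rz":0.011},{"x":0,"y":0,"z":0,"rx":0,"ry":0,"rz":0.022},{"x":0,"y":0,"z":0,"rx":0,"ry":0,"rz":0.033},{"x":0,"y":0,"z":0,"rx":0,"ry":0,"rz":0.033}]' >/dev/null; python3 st.py
```

```text
t3.25 turned 0.001 rad pos [ 0.4615 -0.1989  0.2296] F [-2.1  3.6  5.9] M [ 0.521  0.266 -0.058] jt6 -0.031 q6 0.790 w 0.0124 tilt [0.0002 0.0013]
t3.65 turned 0.105 rad pos [ 0.4615 -0.1989  0.2296] F [-0.6  0.3  1.4] M [-0.014  0.079  0.066] jt6 1.150 q6 0.894 w 0.0131 tilt [0.0002 0.0013]
```

```bash

python3 -m jog '[{"x":0,"y":0,"z":0,"rx":0,"ry":0,"rz":0.011},{"x":0,"y":0,"z":0,"rx":0,"ry":0,"rz":0.022},{"x":0,"y":0,"z":0,"rx":0,"ry":0,"rz":0.033},{"x":0,"y":0,"z":0,"rx":0,"ry":0,"rz":0.033}]' >/dev/null; python3 st.py; python3 -m jog '[{"x":0,"y":0,"z":0,"rx":0,"ry":0,"rz":0.008},{"x":0,"y":0,"z":0,"rx":0,"ry":0,"rz":0.016},{"x":0,"y":0,"z":0,"rx":0,"ry":0,"rz":0.016}]' >/dev/null; python3 st.py
```

```text
t4.05 turned 0.209 rad pos [ 0.4614 -0.1989  0.2296] F [-1.6 -0.1 -0.1] M [-0.18   0.018  0.022] jt6 1.148 q6 0.998 w 0.0121 tilt [0.0002 0.0012]
t4.35 turned 0.260 rad pos [ 0.4614 -0.1989  0.2297] F [-0.9 -0.4 -0.4] M [-0.219  0.102  0.079] jt6 0.821 q6 1.049 w 0.0131 tilt [0.0002 0.0011]
```

```bash

python3 -m jog '[{"x":0,"y":0,"z":0,"rx":0,"ry":0,"rz":0.008},{"x":0,"y":0,"z":0,"rx":0,"ry":0,"rz":0.016},{"x":0,"y":0,"z":0,"rx":0,"ry":0,"rz":0.016}]' >/dev/null; python3 st.py; python3 - <<'E'
from bench import *
from h import *
c=camera("wrist");cv2.imwrite("pics/w4.png",c["color"][:,:,::-1]);overlay(camera("top"),.461,-.199,np.radians(14.6)-.311,(345,205,425,270),8,"pics/t4.png")
E
python3 st.py
```

```text
t4.65 turned 0.312 rad pos [ 0.4615 -0.1989  0.2297] F [-0.9 -1.  -1.3] M [-0.217  0.123  0.127] jt6 0.853 q6 1.100 w 0.0127 tilt [0.0003 0.001 ]
t4.75 turned 0.310 rad pos [ 0.4614 -0.1989  0.2296] F [-0.  -0.4 -0.7] M [-0.259  0.086  0.093] jt6 0.246 q6 1.099 w 0.0125 tilt [0.0001 0.0011]
```

View pics/w4.png

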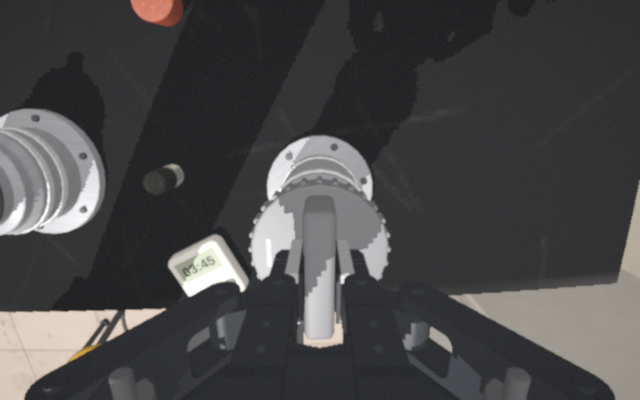

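View pics/t4.png

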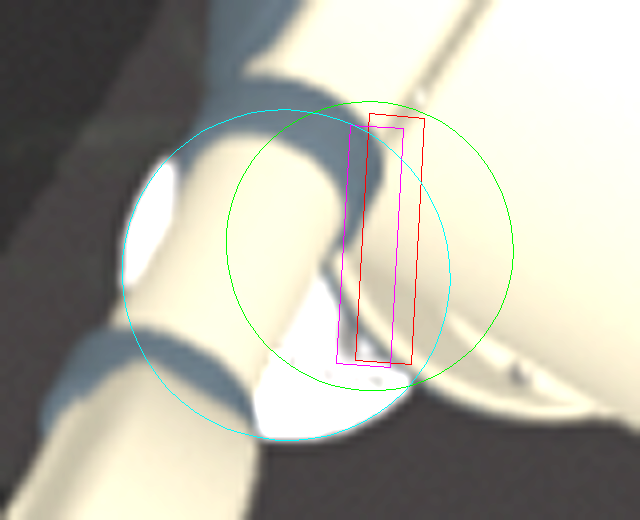

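The wrist view shows the bar (column 320) still aligned with the pads, so cap and bar turn with the gripper. Mz of about 0.1 matches free thread. I'll continue with averaged readings.

```bash
cat > st.py <<'E'
from bench import *
from h import *
M=[];F=[]
for i in range(4):
    s=state(); M.append(s["ft_torque"]);F.append(s["force"])
    if i<3: camera("top")
Rm=R.from_quat(s["tool_rot"]).as_matrix()
yaw=np.arctan2(Rm[1,0],Rm[0,0])
print("t%.2f turned %.3f"%(s["clock"],np.radians(14.6)-yaw),"F",np.round(np.mean(F,0),1),"Mz",np.round(np.array(M)[:,2],3),"mean %.3f"%np.mean(M,0)[2],"Mxy",np.round(np.mean(M,0)[:2],2),"jt6 %.3f"%s["joint_torque"][5])
E
for i in 1; do python3 -m jog '[{"x":0,"y":0,"z":0,"rx":0,"ry":0,"rz":0.008},{"x":0,"y":0,"z":0,"rx":0,"ry":0,"rz":0.015},{"x":0,"y":0,"z":0,"rx":0,"ry":0,"rz":0.015}]' >/dev/null; python3 st.py; done; python3 -m jog '[{"x":0,"y":0,"z":0,"rx":0,"ry":0,"rz":0.008},{"x":0,"y":0,"z":0,"rx":0,"ry":0,"rz":0.015},{"x":0,"y":0,"z":0,"rx":0,"ry":0,"rz":0.015}]' >/dev/null; python3 st.py
```

```text
t5.20 turned 0.357 F [-0.1 -0.7 -0.6] Mz [0.13  0.07  0.084 0.126] mean 0.102 Mxy [-0.31  0.1 ] jt6 0.134
t5.65 turned 0.404 F [-0.4 -2.1 -0.8] Mz [0.143 0.046 0.066 0.085] mean 0.085 Mxy [-0.38  0.14] jt6 0.136
```

```bash
python3 -m jog '[{"x":0,"y":0,"z":0,"rx":0,"ry":0,"rz":0.008},{"x":0,"y":0,"z":0,"rx":0,"ry":0,"rz":0.015},{"x":0,"y":0,"z":0,"rx":0,"ry":0,"rz":0.015}]' >/dev/null; python3 st.py;  python3 -m jog '[{"x":0,"y":0,"z":0,"rx":0,"ry":0,"rz":0.008},{"x":0,"y":0,"z":0,"rx":0,"ry":0,"rz":0.015},{"x":0,"y":0,"z":0,"rx":0,"ry":0,"rz":0.015}]' >/dev/null; python3 st.py
```

```text
t6.10 turned 0.451 F [-0.6 -2.5 -0.4] Mz [0.077 0.131 0.064 0.16 ] mean 0.108 Mxy [-0.46  0.18] jt6 0.136
t6.55 turned 0.498 F [-1.  -2.1 -0.8] Mz [0.054 0.062 0.054 0.091] mean 0.066 Mxy [-0.51  0.19] jt6 0.136
```

```bash
python3 -m jog '[{"x":0,"y":0,"z":0,"rx":0,"ry":0,"rz":0.008},{"x":0,"y":0,"z":0,"rx":0,"ry":0,"rz":0.015},{"x":0,"y":0,"z":0,"rx":0,"ry":0,"rz":0.015}]' >/dev/null; python3 st.py;  python3 -m jog '[{"x":0,"y":0,"z":0,"rx":0,"ry":0,"rz":0.008},{"x":0,"y":0,"z":0,"rx":0,"ry":0,"rz":0.015},{"x":0,"y":0,"z":0,"rx":0,"ry":0,"rz":0.015}]' >/dev/null; python3 st.py
```

```text
t7.00 turned 0.545 F [-1.4 -2.6 -0.6] Mz [0.077 0.058 0.104 0.104] mean 0.086 Mxy [-0.56  0.22] jt6 0.137
t7.45 turned 0.592 F [-1.2 -3.2 -0.3] Mz [0.077 0.083 0.096 0.121] mean 0.094 Mxy [-0.64  0.26] jt6 0.137
```

```bash
python3 -m jog '[{"x":0,"y":0,"z":0,"rx":0,"ry":0,"rz":0.008},{"x":0,"y":0,"z":0,"rx":0,"ry":0,"rz":0.015},{"x":0,"y":0,"z":0,"rx":0,"ry":0,"rz":0.015}]' >/dev/null; python3 st.py;  python3 -m jog '[{"x":0,"y":0,"z":0,"rx":0,"ry":0,"rz":0.008},{"x":0,"y":0,"z":0,"rx":0,"ry":0,"rz":0.015},{"x":0,"y":0,"z":0,"rx":0,"ry":0,"rz":0.015}]' >/dev/null; python3 st.py
```

```text
t7.90 turned 0.639 F [-1.5 -3.5 -0.4] Mz [0.1   0.039 0.115 0.09 ] mean 0.086 Mxy [-0.71  0.33] jt6 0.137
t8.35 turned 0.685 F [-1.7 -4.  -0.5] Mz [0.226 0.224 0.247 0.295] mean 0.248 Mxy [-0.72  0.35] jt6 0.297
```

Seated: torque rose from 0.09 to 0.25. I'll use small single steps now.

```bash
python3 -m jog '[{"x":0,"y":0,"z":0,"rx":0,"ry":0,"rz":0.01},{"x":0,"y":0,"z":0,"rx":0,"ry":0,"rz":0.01}]' >/dev/null; python3 st.py;  python3 -m jog '[{"x":0,"y":0,"z":0,"rx":0,"ry":0,"rz":0.008},{"x":0,"y":0,"z":0,"rx":0,"ry":0,"rz":0.008}]' >/dev/null; python3 st.py
```

```text
t8.70 turned 0.716 F [-1.5 -3.6 -0.3] Mz [0.311 0.306 0.28  0.305] mean 0.300 Mxy [-0.77  0.36] jt6 0.341
t9.05 turned 0.741 F [-2.2 -3.9 -0.3] Mz [0.301 0.295 0.279 0.274] mean 0.287 Mxy [-0.78  0.39] jt6 0.341
```

```bash
python3 -m jog '[{"x":0,"y":0,"z":0,"rx":0,"ry":0,"rz":0.007},{"x":0,"y":0,"z":0,"rx":0,"ry":0,"rz":0.007}]' >/dev/null; python3 st.py
```

```text
t9.40 turned 0.763 F [-1.5 -3.8 -0.6] Mz [0.236 0.188 0.258 0.245] mean 0.232 Mxy [-0.82  0.4 ] jt6 0.281
```

```bash
python3 -m jog '[{"x":0,"y":0,"z":0,"rx":0,"ry":0,"rz":0.007},{"x":0,"y":0,"z":0,"rx":0,"ry":0,"rz":0.007}]' >/dev/null; python3 st.py
```

```text
t9.75 turned 0.785 F [-2.2 -3.8 -0.7] Mz [0.087 0.15  0.05  0.09 ] mean 0.094 Mxy [-0.83  0.39] jt6 0.169
```

The torque is falling towards the crest, which a detent model puts at about 0.81 rad turned. Small steps onward.

```bash
python3 -m jog '[{"x":0,"y":0,"z":0,"rx":0,"ry":0,"rz":0.006},{"x":0,"y":0,"z":0,"rx":0,"ry":0,"rz":0.006}]' >/dev/null; python3 st.py
```

```text
t10.10 turned 0.803 F [-2.2 -4.5 -0.7] Mz [-0.006 -0.057 -0.011 -0.002] mean -0.019 Mxy [-0.86  0.42] jt6 0.038
```

```bash
python3 -m jog '[{"x":0,"y":0,"z":0,"rx":0,"ry":0,"rz":0.006},{"x":0,"y":0,"z":0,"rx":0,"ry":0,"rz":0.006}]' >/dev/null; python3 st.py
```

```text
t10.45 turned 0.822 F [-2.7 -4.2 -0.6] Mz [-0.079  0.065  0.078  0.004] mean 0.017 Mxy [-0.83  0.49] jt6 0.044
```

Between 0.803 and 0.822 the torque dipped to -0.08 and then jumped back to about 0. Without a snap it would be about -0.12 by now. That fits the first click with the thread springing back, so I'll stop turning, let go, and check the bar.

```bash
python3 -m jog '[{"x":0,"y":0,"z":0,"rx":0,"ry":0,"rz":0},{"x":0,"y":0,"z":0,"rx":0,"ry":0,"rz":0},{"x":0,"y":0,"z":0,"rx":0,"ry":0,"rz":0},{"x":0,"y":0,"z":0,"rx":0,"ry":0,"rz":0},{"x":0,"y":0,"z":0,"rx":0,"ry":0,"rz":0},{"x":0,"y":0,"z":0,"rx":0,"ry":0,"rz":0}]' 0; python3 - <<'E'
from bench import *
from h import *
c=camera("wrist");cv2.imwrite("pics/w5.png",c["color"][:,:,::-1])
E
python3 st.py
```

```text
clock: 11.05
position: [0.4614, -0.1991, 0.2296]
tool_rot: [0.96, -0.28, -0.0, -0.0]
force: [-0.5, 0.6, -0.1]
grip_width: 0.0851
t11.25 turned 0.822 F [-0.1 -0.4  0.5] Mz [ 0.036 -0.009 -0.009  0.001] mean 0.005 Mxy [-0.    0.02] jt6 0.000
```

View pics/w5.png

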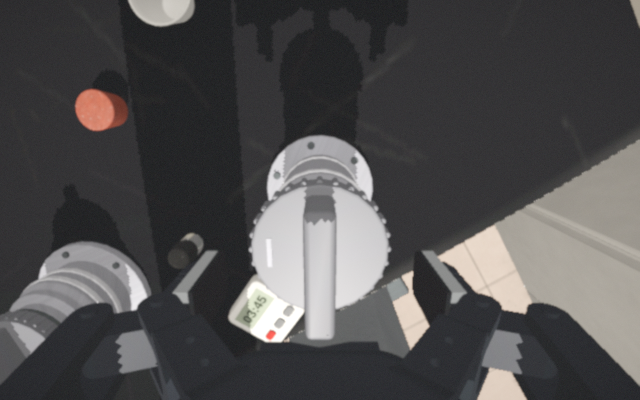

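After release the bar (column 320) shows no spring-back; a failed click would have swung it back towards the seat. To be sure, I'll measure the bar and disc angle in the tool frame against the gripped picture.

```bash
python3 - <<'E'
import cv2,numpy as np
from h import *
def edges(f):
    g=cv2.imread(f,0).astype(float); out=[]
    for rows in (range(222,238),):
        L=[];Rr=[]
        for r in rows:
            d=np.diff(cv2.GaussianBlur(g,(3,3),0)[r]); 
            L.append(298+np.argmax(abs(d[298:312]))); Rr.append(326+np.argmax(abs(d[326:342])))
        out.append((np.mean(L),np.mean(Rr)))
    return out
for f in("pics/w3.png","pics/w4.png","pics/w5.png"): print(f,edges(f))
ims=[cv2.resize(cv2.imread(f)[170:350,240:400],None,fx=2.4,fy=2.4,interpolation=cv2.INTER_CUBIC) for f in("pics/w4.png","pics/w5.png")]
cv2.imwrite("pics/cmp.png",np.hstack(ims))
E
```

```text
pics/w3.png [(np.float64(300.3125), np.float64(335.6875))]
pics/w4.png [(np.float64(301.0), np.float64(336.0))]
pics/w5.png [(np.float64(302.0), np.float64(336.0))]
```

View pics/cmp.png

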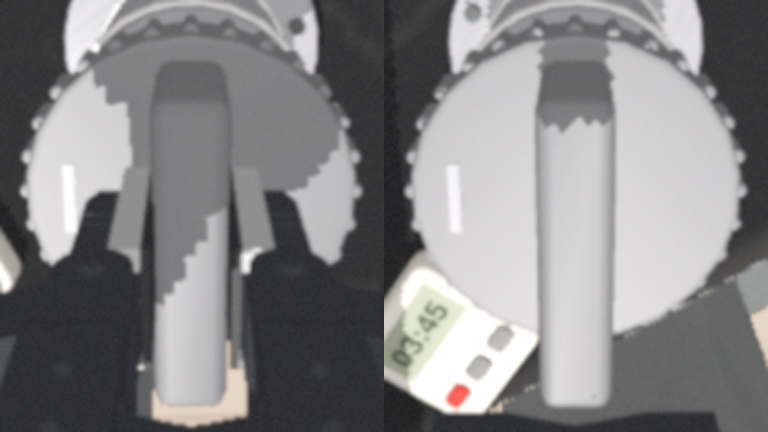

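The bar is at the same angle within about 0.01 rad and at rest, released. I'll rise clear.

```bash
python3 -m jog '[{"x":0,"y":0,"z":-0.15,"rx":0,"ry":0,"rz":0},{"x":0,"y":0,"z":-0.35,"rx":0,"ry":0,"rz":0},{"x":0,"y":0,"z":-0.6,"rx":0,"ry":0,"rz":0},{"x":-0.3,"y":0,"z":-0.6,"rx":0,"ry":0,"rz":0},{"x":-0.5,"y":0,"z":-0.6,"rx":0,"ry":0,"rz":0},{"x":-0.5,"y":0,"z":-0.6,"rx":0,"ry":0,"rz":0}]' ; python3 - <<'E'
from bench import *
from h import *
c=camera("wrist");cv2.imwrite("pics/w6.png",c["color"][:,:,::-1])
overlay(c,.461,-.199,np.radians(14.6)-.822,(0,0,640,400),1,"pics/w6o.png")
E
python3 st.py
```

```text
clock: 11.85
position: [0.3951, -0.1569, 0.3198]
tool_rot: [0.96, -0.28, -0.001, -0.001]
force: [-0.1, 0.8, 0.4]
grip_width: 0.0851
t12.05 turned 0.822 F [ 0.2 -0.1  0.3] Mz [-0.012 -0.    -0.022  0.024] mean -0.003 Mxy [-0.   -0.02] jt6 0.001
```

View pics/w6o.png

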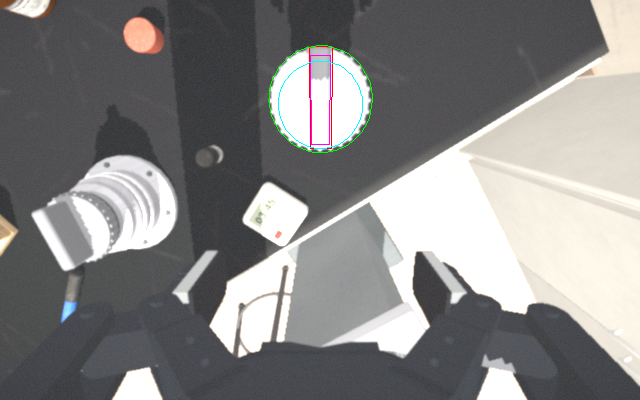

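The bar (around (320,97)) still matches the model turned by 0.822 rad, and the gripper is clear of it. Handing in.

```bash
python3 - <<'E'
from bench import *
print(close_job())
E
```

```text
the job is handed in; nothing more can be done
None
```

I turned the tall vessel's cap clockwise by 0.82 rad and stopped at what the torque readings show was the first click. I then let go, raised the gripper clear and handed the job in at about 12 s. The short vessel was never touched.

- **Torque:** it stayed near 0.09 N m while the thread ran free. It began to rise at about 0.65 rad, peaked at 0.30 N m, and fell to about zero at 0.80 rad. On the last 0.02 rad step it dipped to -0.08 N m and came back to about 0.
- **Why I call that a click:** without a click, that last step should have left the torque near -0.12 N m. I stopped there, about 0.17 to 0.18 rad past seating and well short of a second click.
- **After letting go:** the bar stayed where I left it to within about 0.01 rad, and it still lined up in the last wrist picture. It did not spring back, as it would have short of the crest. The last force readings were about zero.
- **Not confirmed directly:** the clutch slip can't be seen, so the click is inferred from the torque and from the bar staying put. The wrist torque readings carry about ±0.05 N m of noise.
- **Refused calls:** my first two move commands were rejected because they left out some keys. Nothing moved.

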